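# Load the plasma cleaner and start its pump

## Task

Load the plasma cleaner with your fingertips alone: push the specimen carrier along its track until it is fully home in the chamber, then push the chamber door fully shut, and only then press the pump button all the way down and let it go. The carrier must stay on its track and never be lifted, and everything else on the table must stay where it is.

Things in the scene. Friction and masses are not known exactly. Their poses are not given: they have to be found in the camera images.
- cleaner: Plasma cleaner, fixed. Steel chamber 136 mm wide, 110 deep, 85 tall, its front open; white housing 240 wide, 160 deep, 100 tall behind it. Track plate 90 mm wide, 14 thick sticks out 175 mm in front, with a keel slot along its middle. Origin: table level, middle of the chamber's front face plane. x points into the chamber (the carrier's way in), y left to the hinge side, z up.
- carrier: Loose steel specimen carrier, 0.4 kg, on the track plate, its keel in the slot: 62 mm long (x, into the chamber), 56 wide, end plates 36 tall, a stub 38 tall between them. Origin: middle of its underside, 14 mm above the table. Slides with 1 to 3 N. Fully home it meets a rigid stop: its rear face is then flush with the chamber's front face, its origin 31 mm inside.
- door (a joint): Angle of the chamber's aluminium door (rad): 0 shut (hard stop), about 1.6 wide open. It turns about a vertical axis at the left of the mouth; light friction (about 1 N at its middle) lets it stay where it is left. No latch, no spring.
- door_hinge (a point): Point on the door's hinge axis at table level, 4 mm in front of the chamber's front face and 72 mm left of its middle. The panel reaches 4 to 134 mm from the axis (a tab to 148) and is 16 to 85 mm above the table. Shut, it lies along the cleaner's -y; its inner face is in the axis plane, its outer face 12 mm in front (-x). Opening swings its free edge out to -x.
- door_middle (a point): Point on the outer face of the door, 72 mm from the hinge axis, 50 mm above the table, moving with the door; its x axis points through the panel to the inner side, so push along +x to shut it. A small round window there is look only.
- carrier_rear (a point): Middle of the carrier's flat upright rear face (56 mm wide, 36 mm tall), the face to push; 31 mm behind the carrier's origin, 32 mm above the table. The mouth it goes into is 90 mm wide, 14 to 73 mm above the table; the chamber's roof starts at its front face.
- dial_mark (a point): Point on the rotary dial of the other grey box, 14 mm off the dial's axis, turning with it. The dial is not to be turned.
- pump_button (a joint): Travel of the pump button (m): 0 up, 0.006 fully down; it counts as pressed beyond 0.0045. A spring pushes it up again; fully down takes 4 N.
- pump_button_top (a point): Top middle of the pump button: round, grey, 40 mm across, facing up, on a low white housing on top of a fixed grey box (110 x 90 x 50 mm). The box stands left or right of the cleaner; a like box on the other side carries a rotary dial instead.
- jar: Bystander, not to be disturbed: small glass specimen jar, 44 mm across, 60 mm tall, standing to the right of the track. Origin: centre of its underside.
- solvent: Bystander, not to be disturbed: white plastic solvent bottle, 64 mm across, 160 mm tall. Origin: centre of its underside.
- duster: Bystander, not to be disturbed: steel spray can, 60 mm across, 170 mm tall. Origin: centre of its underside.
- screwdriver: Bystander, not to be disturbed: screwdriver lying on the table. Origin: on its long axis, near the middle.
- mug: Bystander, not to be disturbed: white mug, 80 mm across, 90 mm tall. Origin: centre of its underside.
- tray: Bystander, not to be disturbed: shallow white divided tray, 120 x 90 x 25 mm. Origin: centre of its underside.
- wrench: Bystander, not to be disturbed: wrench lying on the table. Origin: on its long axis, near the middle.

How it is judged:
By the outcome, as a careful person would: the job done as asked, in the order asked, and still so for the second after the job is handed in, with the robot touching nothing.
It also fails if it takes over 58 s, if anything falls off the work surface, if the arm or the gripper's body presses on something with over 40 N, if the wrist force passes 120 N, or if a joint passes its speed limit or range.

## Robot

A 6-joint arm with a two-finger parallel gripper is mounted at the origin on the work surface. World frame = base frame: x ahead of the robot, y to its left, z up, the work surface at z = 0. Lengths are in mm, angles in rad, forces in N, time in s.
With the tool pointing down it reaches from about 350 to 975 mm from the base axis. Payload 7.1 kg.
Tool frame: the origin (TCP) lies at the very end of the fingers, on their centre line; the grasp point (between the pads) lies 19 mm behind it; y points along the fingers, x is the direction in which the jaws open and shut, and the axes are right-handed (so a half turn about y gives the same grasp; the last joint's range is limited). The gripper opens to 88 mm and grips with 3 to 60 N. Pads are 20 mm wide; open, the fingers measure 115 mm over their backs; the gripper's body (75 mm by 178 mm) begins 61 mm behind the grasp point.
Start: joints at [1.101, 0.423, 1.63, -0, 1.089, -0.019], TCP at [272.271, 562.56, 222.675] pointing down, gripper open.
Joint ranges: [-3, 3], [-0.9, 2.11], [0.09, 2.58], [-1.31, 4.45], [0.11, 2.69], [-2.54, 2.54]. Speed limits (rad/s): [2.39, 2.39, 3.01, 3.14, 3.14, 3.14].

## Interface

Orientations are given as a rotation vector (axis times angle).
In Python, from workcell import ctrl gives the robot as it stands. The module is installed in compiled form; this text tells all that it offers.
- The arm moves only by the tool jog_arm, never from a script. Its argument "steps" is a list of rows, each an object with "turn": the turn, a rotation vector about the world's x, y, z scaled (see below), a list of three; "dp": the shift along the world's x, y, z scaled (see below), a list of three; "claw": the opening, from 0 (shut) to 1 (fully open). In form: [{"turn": [wx, wy, wz], "dp": [x, y, z], "claw": claw}, ...]. A call has 1 to 12 rows; each row is the pose to reach, as a shift and turn from the pose measured when the call began, turning the shorter way round; what a row does not reach only later rows make up. The controller multiplies each number of a shift by 80 mm and each number of a turn by pi rad. A row lasts 1/12 s, in which the tool goes at most 41.7 mm and 7.16 degrees, less where a joint would pass 70% of its speed; a pose out of reach is approached as far as the arm can. A call with a number of a shift or a turn outside -1 to 1 is refused whole. A call with a gripper value outside its range is refused whole. The fingers move at their own pace and stop on an object; the grip force is fixed at half the most. Time passes only in rows, so rows that repeat a pose let the fingers close. It gives the time, the measured TCP pose, the force and the opening at its end, in the units of the state.
- ctrl.get_obs(): the state, without advancing time (a new reading comes with each control period).
- ctrl.get_image(name): name is "scene" or "top" or "wrist"; returns a dict with "img" (480x640x3 uint8, red, green, blue), "range_z" (480x640 float32, mm along the optical axis (not along the pixel's ray), 0 where there is no reading), "fovy" (degrees; the focal length in pixels is half the picture's height over the tangent of half this angle, whatever the lens; pixels are square), "cx", "cy" (the principal point, pixels), "camera_from_world" (4x4, takes a point from world to camera coordinates); the wrist camera has in their place "hand_eye" (4x4, takes a point from camera to tool coordinates, whose origin is the TCP and whose axes are the tool frame's). Camera axes: x right, y down, z forward; pixel columns grow to the right and rows downward; lengths in mm; the calibration is good to about 2 mm. The wrist camera is an equidistant fisheye: a pixel r from the principal point sees the ray r / f radians off the axis. A picture is of the moment at which its call begins: read the wrist's pose just before it.
- ctrl.close_job(): hands the job in, once; it reports no verdict.
The state is a dict: "t": time; "qpos": joint angles; "qvel": joint speeds; "joint_torque": joint torques, N m; "ee_pos": TCP position; "orientation": TCP orientation; "ft_force": force on the tool from outside, world axes, zero at the start; "moment": the same for the moment, N m; "width": finger opening in mm.
Only numpy, scipy, OpenCV 4.12 (cv2) and the standard library are available. Lean on these libraries where they do the work, as an engineer would, in place of code of your own. Each camera call takes 0.05 s, during which the arm holds its last target.

## Working session

There is one attempt and no reset: what is moved stays moved. The work goes in short steps, Python scripts to look and compute and a tool call to move; the robot and the scene stay as the last step left them, time stands still between calls to the robot, and variables do not carry over. Pictures are saved under pics/ and viewed, and the job is handed in when it is done.

Besides the shell and the picture viewer there is one more tool, called by a JSON object that holds its "method" and its "body". jog_arm: Moves the arm, as the interface text tells. Its arguments: {"type":"object","properties":{"steps":{"type":"array","items":{"type":"object","properties":{"turn":{"type":"array","items":{"type":"number"}},"dp":{"type":"array","items":{"type":"number"}},"claw":{"type":"number"}}}}},"required":["steps"]}

```bash
mkdir -p pics; cat > h.py <<'E'
import numpy as np, cv2
from workcell import ctrl
def grab(n):
    d=ctrl.get_image(n); return d
def save(d,fn): cv2.imwrite('pics/'+fn,d['img'][:,:,::-1])
def cloud(d):
    f=240/np.tan(np.radians(d['fovy'])/2); z=d['range_z']
    v,u=np.mgrid[0:480,0:640]
    P=np.stack([(u-d['cx'])/f*z,(v-d['cy'])/f*z,z,np.ones_like(z)],-1)
    W=P@np.linalg.inv(d['camera_from_world']).T
    W=W[...,:3]; W[z==0]=np.nan
    return W
def proj(d,p):
    f=240/np.tan(np.radians(d['fovy'])/2)
    c=d['camera_from_world']@np.r_[p,1]; return c[0]/c[2]*f+d['cx'],c[1]/c[2]*f+d['cy']
E
python3 - <<'E'
from h import *
for n in ['scene','top']:
    d=grab(n); save(d,n+'0.png'); np.save(n+'0.npy',cloud(d)); print(n,d['fovy'],d['camera_from_world'])
print(ctrl.get_obs())
E
```

```text
scene 42.41253554471701 [[ 7.50151973e-01  6.61227650e-01 -7.07191641e-03 -3.72045617e+02]
 [ 4.55600864e-01 -5.24563770e-01 -7.19208387e-01 -1.93825696e+02]
 [-4.79270143e-01  5.36293619e-01 -6.94758436e-01  1.71585555e+03]
 [ 0.00000000e+00  0.00000000e+00  0.00000000e+00  1.00000000e+00]]
top 53.34562854780256 [[ 2.81159947e-02 -9.99570871e-01  8.21980881e-03 -2.82865460e+01]
 [-9.89264687e-01 -2.90039108e-02 -1.43227621e-01  5.20660484e+02]
 [ 1.43404565e-01 -4.10457955e-03 -9.89655639e-01  1.09810015e+03]
 [ 0.00000000e+00  0.00000000e+00  0.00000000e+00  1.00000000e+00]]
{'t': 0.1, 'qpos': array([ 1.10102036e+00,  4.23738156e-01,  1.63056601e+00,  5.90041475e-06,
        1.08859382e+00, -1.90216568e-02]), 'qvel': array([-0.00081513, -0.00102732, -0.0005642 ,  0.0001105 , -0.0002762 ,
       -0.00055391]), 'joint_torque': array([-2.81298662e-05, -5.45612097e+01, -2.74323785e+01,  6.43944182e-02,
        1.88402814e-02, -4.64981440e-05]), 'ee_pos': array([272.05106915, 562.15791992, 222.01451538]), 'orientation': array([-1.39003865, -0.87025908,  0.87209853]), 'ft_force': array([-0.42318117,  0.28263051,  0.9370357 ]), 'moment': array([-0.03099747,  0.02602747, -0.03725363]), 'width': 87.81807459344634}
```

View pics/scene0.png

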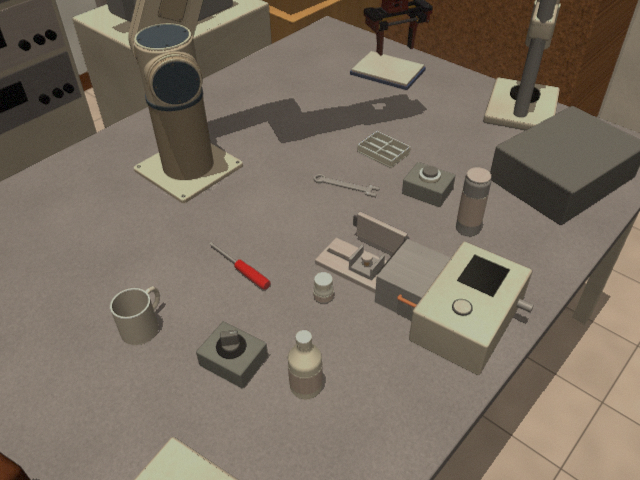

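View pics/top0.png

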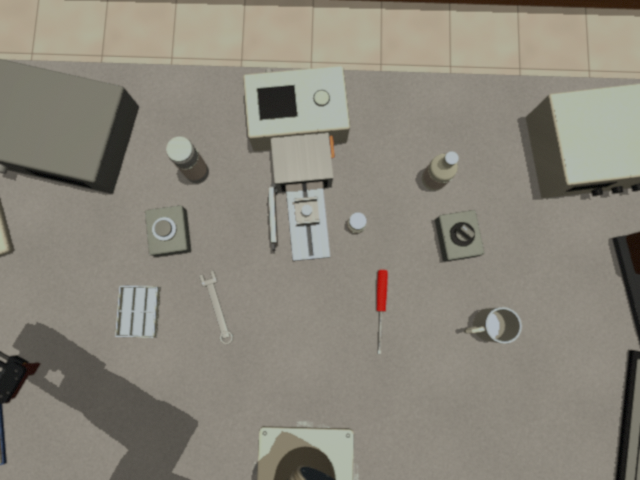

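The top view shows the chamber at (302,160), the track running down to (310,258) and the carrier at (307,211). The door is open at (272,218), the pump button is on the left at (164,229), the dial on the right at (462,234), and the jar at (357,223). Next I'll measure.

```bash
python3 - <<'E'
from h import *
W=np.load('top0.npy')
def pts(u0,u1,v0,v1,z0,z1):
    P=W[v0:v1,u0:u1].reshape(-1,3); P=P[(P[:,2]>z0)&(P[:,2]<z1)]; return P
def rect(n,P):
    r=cv2.minAreaRect(P[:,:2].astype(np.float32)); print(n,len(P),'z',P[:,2].mean().round(1),'c',np.round(r[0],1),np.round(r[1],1),round(r[2],2)); print(np.round(cv2.boxPoints(r),1).tolist())
rect('table',pts(400,430,250,350,-10,10))
rect('chamber',pts(265,340,130,195,80,90))
rect('housing',pts(240,355,65,145,95,106))
rect('track',pts(280,335,170,265,9,19))
rect('carrier',pts(290,322,195,230,40,58))
rect('door',pts(262,285,183,255,75,92))
rect('doorall',pts(262,285,183,258,30,92))
rect('box',pts(140,195,200,260,46,53))
rect('button',pts(150,180,215,245,56,90))
rect('jar',pts(340,372,208,240,50,70))
rect('can',pts(160,210,130,185,150,180))
print(np.round(W[229,150:180,2],0)); print(np.round(W[214:245,165,2],0))
print(np.round(W[190:262,307,2],0)); print(np.round(W[212,290:325,2],0));print(np.round(W[212,262:290,2],0))
E
```

```text
table 2986 z -0.5 c [ 415.1 -254.5] [241.7  73.3] 0.22
[[294.1000061035156, -218.3000030517578], [294.3999938964844, -291.6000061035156], [536.0, -290.70001220703125], [535.7999877929688, -217.39999389648438]]
chamber 2803 z 84.5 c [721.3  22.8] [138.6 179. ] 7.12
[[641.4000244140625, 103.0], [663.5999755859375, -74.5999984741211], [801.2000122070312, -57.400001525878906], [779.0, 120.19999694824219]]
housing 6263 z 99.8 c [865.3  46.7] [160.6 239.2] 7.29
[[770.5, 155.10000610351562], [800.9000244140625, -82.19999694824219], [960.0999755859375, -61.79999923706055], [929.7999877929688, 175.5]]
track 1872 z 13.6 c [598.5   9.1] [189.3 127. ] 6.88
[[496.8999938964844, 60.79999923706055], [512.2000122070312, -65.30000305175781], [700.0999755859375, -42.599998474121094], [684.9000244140625, 83.5]]
carrier 247 z 49.2 c [616.5  14.9] [63.7 55.4] 8.22
[[581.0, 37.79999923706055], [588.9000244140625, -17.0], [651.9000244140625, -7.900000095367432], [644.0, 46.900001525878906]]
door 340 z 83.6 c [602.3  92.5] [ 34.7 142.3] 83.59
[[529.7000122070312, 83.19999694824219], [671.0999755859375, 67.3
[... 1120 characters left out ...]
. 60. 53. 51. 49. 50.]
[nan 49. 48. 52. 58. 62. 70. 72. 74. 68. 72. 72. 72. 74. 71. 69. 70. 73.
 71. 70. 73. 67. 66. 60. 60. 62. 60. 47. 51. 50. 52.]
[12. 16. 15. 14. 10. 11.  4. -1. 53. 50. 44. 35. nan 26. 23. 51. 46. 48.
 53. 51. 51. 55. 53. 52. 52. 45. 26. 23. 25. 25. 26. 47. 52. 42. 30. 18.
  4.  6.  4.  3.  3.  2.  5.  3.  1.  2.  5. -0.  3.  3.  2.  3.  4. 10.
  6. 12. 17. 12. 13. 16. 13. 13. 13. 12. 14. 14. 14. 16. 14.  9. -2. -1.]
[18.  9. 18.  9. 15. 27. 22. 23. 27. 27. 26. 27. 46. 49. 51. 50. 53. 53.
 51. 54. 50. 46. 27. 24. 24. 25. 27. 25. 15. 14. 13. 12. 15. 13. 11.]
[-3. -2. -0.  1. -1. -1. -0. 87. 85. 80. 84. 89. 81. 53. -3. -4.  0. -2.
  2. -2. -2.  1. -2. -2.  3. -4. 16. 15.]
```

```bash
python3 - <<'E'
import cv2
a=cv2.imread('pics/top0.png'); cv2.imwrite('pics/top0c.png',cv2.resize(a[120:270,140:380],None,fx=3.3,fy=3.3,interpolation=cv2.INTER_CUBIC))
a=cv2.imread('pics/scene0.png'); cv2.imwrite('pics/sc0c.png',cv2.resize(a[150:330,300:500],None,fx=3.2,fy=3.2,interpolation=cv2.INTER_CUBIC))
E
```

```text
(no output)
```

View pics/top0c.png

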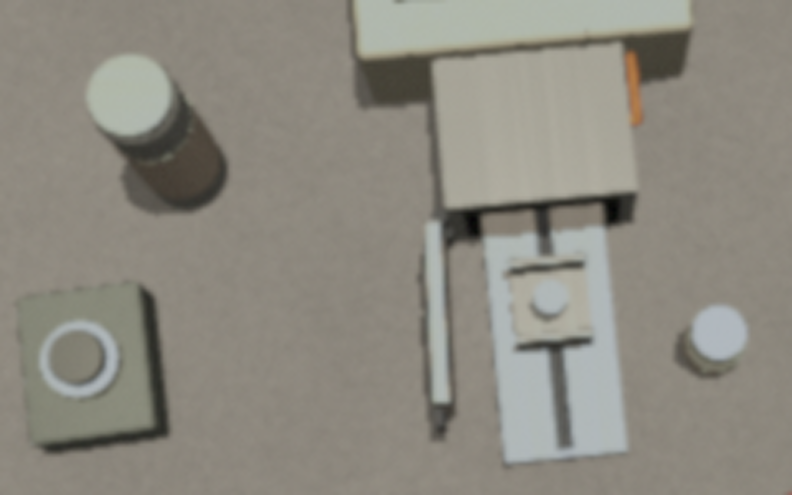

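View pics/sc0c.png

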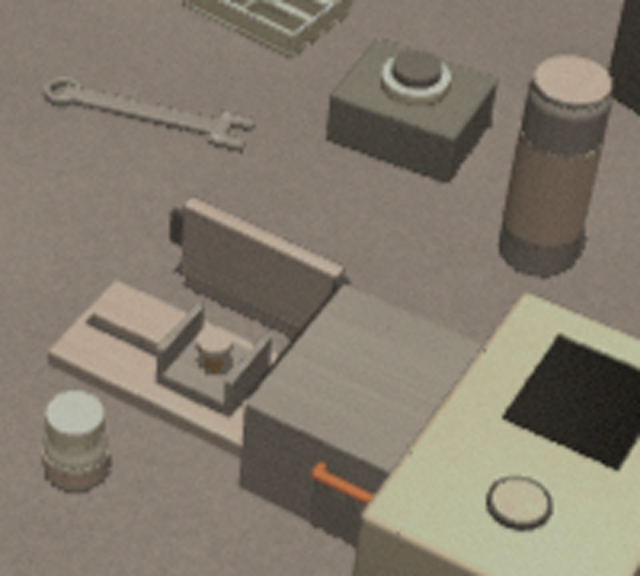

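```bash
python3 - <<'E'
from h import *
W=np.load('top0.npy')
a=np.radians(7.29);R=np.array([[np.cos(a),np.sin(a)],[-np.sin(a),np.cos(a)]])
o=np.array([676.8,22.5])
L=W.copy(); L[...,:2]=(W[...,:2]-o)@R.T
v,u=np.mgrid[0:480,0:640]
def show(n,m):
    P=L[m]; print(n,len(P),*[f"{k}:{np.percentile(P[:,k],1):.1f}/{np.percentile(P[:,k],50):.1f}/{np.percentile(P[:,k],99):.1f}" for k in range(3)])
z=L[...,2]
ch=(z>78)&(z<92)&(L[...,1]>-100)&(L[...,1]<100)&(L[...,0]>0)&(L[...,0]<105)
show('chamber',ch)
# chamber yaw/edges: left/right edge per x
for x0 in range(0,105,15):
    m=ch&(L[...,0]>x0)&(L[...,0]<x0+15); show('x%d'%x0,m)
tr=(z>8)&(z<19)&(abs(L[...,1])<60)&(L[...,0]<-5)&(L[...,0]>-190)
for x0 in range(-180,-100,15):
    show('tr%d'%x0,tr&(L[...,0]>x0)&(L[...,0]<x0+15))
show('ch front all',(z>78)&(z<92)&(abs(L[...,1])<60)&(L[...,0]>-40)&(L[...,0]<40))
dr=(z>70)&(z<95)&(L[...,1]>60)&(L[...,1]<120)&(L[...,0]<-8)&(L[...,0]>-180)&(u<290)
for x0 in range(-170,0,20):
    show('door%d'%x0,dr&(L[...,0]>x0)&(L[...,0]<x0+20))
show('tab',(z>20)&(L[...,1]>50)&(L[...,1]<120)&(L[...,0]<-125)&(L[...,0]>-190))
ca=(z>42)&(z<60)&(abs(L[...,1])<40)&(L[...,0]<-5)&(L[...,0]>-140)
show('carrier',ca)
for x0 in range(-110,-20,6): show('c%d'%x0,(z>20)&(abs(L[...,1])<40)&(L[...,0]>x0)&(L[...,0]<x0+6))
b=(z>66)&(z<80)&(u>150)&(u<180)&(v>214)&(v<245)
P=W[b]; print('button',len(P),P.mean(0),cv2.minEnclosingCircle(P[:,:2].astype(np.float32)))
j=W[208:240,340:372].reshape(-1,3); j=j[j[:,2]>56]; print('jar',cv2.minEnclosingCircle(j[:,:2].astype(np.float32)))
E
```

```text
chamber 2517 0:0.8/51.4/103.8 1:-66.7/0.5/66.8 2:79.7/84.5/89.3
x0 384 0:0.1/6.9/14.8 1:-67.1/1.5/69.3 2:79.5/84.1/88.8
x15 362 0:15.3/22.4/29.8 1:-66.8/0.7/66.6 2:80.0/84.4/88.7
x30 361 0:30.2/37.6/44.8 1:-66.2/2.0/67.0 2:80.0/84.6/89.4
x45 356 0:45.2/52.6/59.8 1:-67.3/-1.6/66.2 2:80.1/84.5/89.1
x60 355 0:60.2/67.3/74.6 1:-66.5/1.4/67.0 2:79.7/84.5/89.2
x75 350 0:75.1/82.3/89.9 1:-66.1/-1.0/66.0 2:80.7/84.6/89.4
x90 349 0:90.1/97.5/104.7 1:-66.9/0.7/67.2 2:79.2/84.7/89.3
tr-180 132 0:-173.8/-169.6/-165.3 1:-44.7/-0.7/43.0 2:8.6/13.4/18.2
tr-165 196 0:-164.5/-157.4/-150.3 1:-44.0/7.1/44.3 2:9.9/13.4/17.8
tr-150 189 0:-149.5/-142.4/-135.2 1:-44.6/6.7/43.3 2:8.9/13.6/17.8
tr-135 197 0:-134.8/-127.7/-120.1 1:-44.3/-6.8/44.1 2:9.3/13.6/17.4
tr-120 187 0:-119.9/-112.4/-105.2 1:-43.4/-6.1/43.4 2:8.9/13.7/17.6
tr-105 193 0:-104.9/-97.5/-90.8 1:-44.6/1.3/43.8 2:8.6/13.4/18.7
ch front all 932 0:-2.8/18.0/39.6 1:-58.5/0.5/58.8 2:78.9/84.3/88.8Traceback (most recent call last):
  File "<stdin>", line 21, in <module>
  File "<stdin>", line 8, in show
    return _quantile_unchecked(
        a, q, axis, out, overwrite_input, method, keepdims, weights)
    return _ureduce(a,
                    func=_quantile_ureduce_func,
    ...<5 lines>...
                    overwrite_input=overwrite_input,
                    method=method)
    r = func(a, **kwargs)
    result = _quantile(arr,
                       quantiles=q,
    ...<2 lines>...
                       out=out,
                       weights=wgt)
    slices_having_nans = np.isnan(arr[-1, ...])
                                  ~~~^^^^^^^^^
IndexError: index -1 is out of bounds for axis 0 with size 0
```

The frame fits: chamber ±67, and track ±44 ending at x −174.

```bash
cat >> h.py <<'E'
A0=np.radians(7.29);RL=np.array([[np.cos(A0),np.sin(A0)],[-np.sin(A0),np.cos(A0)]])
O=np.array([676.3,22.5])
def loc(W):
    L=np.array(W,float); L[...,:2]=(L[...,:2]-O)@RL.T; return L
def wor(p): p=np.array(p,float); return p[...,:2]@RL+O
E
python3 - <<'E'
from h import *
W=np.load('top0.npy');L=loc(W)
v,u=np.mgrid[0:480,0:640]; z=L[...,2]
def show(n,m):
    P=L[m]
    if len(P): print(n,len(P),*[f"{k}:{np.percentile(P[:,k],2):.1f}/{np.percentile(P[:,k],50):.1f}/{np.percentile(P[:,k],98):.1f}" for k in range(3)])
dr=(z>75)&(z<95)&(L[...,1]>60)&(L[...,1]<120)&(L[...,0]<-5)&(L[...,0]>-180)&(u<290)
for x0 in range(-170,0,20):
    show('door%d'%x0,dr&(L[...,0]>x0)&(L[...,0]<x0+20))
show('door',dr)
show('tab',(z>20)&(L[...,1]>50)&(L[...,1]<120)&(L[...,0]<-132)&(L[...,0]>-190))
ca=(z>42)&(z<60)&(abs(L[...,1])<40)&(L[...,0]<-10)&(L[...,0]>-140)
show('carrier',ca)
for x0 in range(-110,-20,6): show('c%d'%x0,(z>20)&(abs(L[...,1])<40)&(L[...,0]>x0)&(L[...,0]<x0+6))
b=(z>66)&(z<80)&(u>150)&(u<180)&(v>214)&(v<245)
P=W[b]; print('button',len(P),P.mean(0),cv2.minEnclosingCircle(P[:,:2].astype(np.float32)))
j=W[208:240,340:372].reshape(-1,3); j=j[j[:,2]>56]; print('jar',cv2.minEnclosingCircle(j[:,:2].astype(np.float32)))
S=loc(np.load('scene0.npy'));z=S[...,2];L=S
show('scene carrier',(z>42)&(z<60)&(abs(L[...,1])<40)&(L[...,0]<-10)&(L[...,0]>-140))
show('scene roof',(z>80)&(z<90)&(abs(L[...,1])<68)&(L[...,0]<100)&(L[...,0]>-30))
show('scene track',(z>9)&(z<18)&(abs(L[...,1])<60)&(L[...,0]<-120)&(L[...,0]>-210))
show('scene door top',(z>81)&(z<90)&(L[...,1]<120)&(L[...,1]>72)&(L[...,0]<-20)&(L[...,0]>-210))
d=(z>30)&(z<75)&(L[...,1]<120)&(L[...,1]>60)&(L[...,0]<-20)&(L[...,0]>-130)
show('scene door inner',d); print(np.polyfit(L[d][:,0],L[d][:,1],1))
print(loc(ctrl.get_obs()['ee_pos']))
from scipy.spatial.transform import Rotation as Rr
print(Rr.from_rotvec(ctrl.get_obs()['orientation']).as_matrix().round(3))
E
```

```text
door-150 16 0:-135.7/-133.6/-130.5 1:77.6/82.4/87.2 2:77.5/82.9/87.8
door-130 46 0:-129.2/-119.3/-110.6 1:76.2/81.6/87.8 2:78.8/84.2/87.6
door-110 49 0:-109.5/-100.8/-90.5 1:75.5/81.6/87.1 2:78.4/84.4/87.9
door-90 43 0:-89.6/-80.0/-70.1 1:74.9/80.1/85.4 2:80.6/84.7/89.2
door-70 50 0:-68.2/-59.6/-50.0 1:73.6/79.2/86.0 2:79.2/83.8/89.1
door-50 41 0:-49.3/-40.2/-30.1 1:73.8/79.3/84.3 2:81.6/84.1/87.3
door-30 45 0:-29.1/-18.8/-11.0 1:72.7/77.9/84.2 2:79.8/84.2/87.3
door-10 14 0:-9.8/-8.2/-6.3 1:69.4/75.2/82.6 2:76.7/84.0/86.8
door 304 0:-133.8/-70.5/-8.1 1:72.7/80.0/87.0 2:78.5/84.1/88.7
tab 44 0:-149.8/-136.0/-133.1 1:76.8/83.1/87.7 2:34.7/65.2/84.1
carrier 239 0:-91.6/-61.1/-30.5 1:-26.2/0.1/26.4 2:42.6/49.9/54.2
c-98 3 0:-92.4/-92.1/-92.1 1:6.2/8.5/10.6 2:24.8/25.9/40.1
c-92 103 0:-91.9/-90.7/-86.5 1:-27.8/0.5/27.0 2:23.0/46.8/53.0
c-86 13 0:-85.9/-80.7/-80.0 1:-35.5/0.1/23.8 2:21.5/28.0/49.0
c-80 58 0:-79.9/-76.8/-74.2 1:-26.9/-0.3/26.6 2:21.9/25.7/30.3
c-74 71 0:-73.6/-70.9/-68.3 1:-27.6/-0.9/25.8 2:21.5/26.5/53.7
c-68 64 0:-67.9/-64.8/-62.1 1:-25.2/-1.6/25.4 2:22.5/27.1/55.2
c-62 5
[... 362 characters left out ...]
.4/52.1
button 229 [558.23295937 345.70003067  71.39580972] ((560.8174438476562, 346.0034484863281), 22.093605041503906)
jar ((591.3053588867188, -106.73677062988281), 20.05678939819336)
scene carrier 238 0:-90.1/-58.5/-29.1 1:-27.6/-1.5/26.0 2:42.7/49.1/53.7
scene roof 2131 0:0.8/51.0/97.9 1:-65.7/-3.8/63.9 2:80.5/84.2/88.1
scene track 563 0:-172.5/-146.2/-120.9 1:-45.0/-5.3/43.4 2:9.4/13.0/17.2
scene door top 185 0:-131.8/-75.8/-21.9 1:73.3/79.3/89.2 2:81.1/84.0/88.0
scene door inner 571 0:-126.5/-73.8/-23.4 1:70.7/75.4/80.0 2:30.8/52.5/74.5
[-3.36448044e-02  7.28789334e+01]
[-332.50323013  586.59140002  222.01451538]
[[ 0.436 -0.001 -0.9  ]
 [ 0.9   -0.001  0.436]
 [-0.001 -1.     0.   ]]
```

```bash
python3 - <<'E'
from h import *
d=grab('wrist'); save(d,'w0.png'); print(d['hand_eye'].round(3), d['fovy'])
for p in [(-125,0),(-100,0),(-10,0),(-60,115),(-100,115)]: print(p,wor(p))
E
```

```text
[[ 1.00000e+00  1.00000e-03 -1.00000e-03  1.35800e+00]
 [ 1.00000e-03 -3.00000e-01  9.54000e-01 -1.63169e+02]
 [ 1.00000e-03 -9.54000e-01 -3.00000e-01  8.28940e+01]
 [ 0.00000e+00  0.00000e+00  0.00000e+00  1.00000e+00]] 65.70646984690485
(-125, 0) [552.31042444   6.63856395]
(-100, 0) [577.10833956   9.81085116]
(-10, 0) [666.38083396  21.23108512]
(-60, 115) [602.19248256 128.9569202 ]
(-100, 115) [562.51581839 123.88126067]
```

{"method": "jog_arm", "body": {"steps": [{"turn": [0, 0, 0.04], "dp": [0.25, -0.5, 0], "claw": 0}, {"turn": [0, 0, 0.08], "dp": [0.5, -0.9, 0], "claw": 0}, {"turn": [0, 0, 0.12], "dp": [0.75, -1, 0], "claw": 0}, {"turn": [0, 0, 0.16], "dp": [1, -1, 0], "claw": 0}, {"turn": [0, 0, 0.185], "dp": [1, -1, 0], "claw": 0}]}}

```text
t: 0.57
ee_pos: [355.1, 481.4, 222.2]
orientation: [-1.144, -1.308, 1.307]
ft_force: [-0.5, 0.5, 1.3]
width: 57.7
```

{"method": "jog_arm", "body": {"steps": [{"dp": [0.25, -0.5, 0], "claw": 0, "turn": [0, 0, 0]}, {"dp": [0.4, -1, 0], "claw": 0, "turn": [0, 0, 0]}]}}

```text
t: 0.73
ee_pos: [386.4, 406.8, 222.0]
orientation: [-1.143, -1.311, 1.309]
ft_force: [0.8, -0.7, -0.5]
width: 44.3
```

{"method": "jog_arm", "body": {"steps": [{"dp": [0.25, -0.5, 0], "claw": 0, "turn": [0, 0, 0]}, {"dp": [0.4, -1, 0], "claw": 0, "turn": [0, 0, 0]}]}}

```text
t: 0.9
ee_pos: [418.4, 328.4, 221.9]
orientation: [-1.143, -1.313, 1.309]
ft_force: [1.2, -0.2, -0.4]
width: 31.2
```

{"method": "jog_arm", "body": {"steps": [{"dp": [0.25, -0.5, 0], "claw": 0, "turn": [0, 0, 0]}, {"dp": [0.4, -1, 0], "claw": 0, "turn": [0, 0, 0]}]}}

```text
t: 1.07
ee_pos: [449.8, 251.2, 221.9]
orientation: [-1.143, -1.314, 1.309]
ft_force: [0.8, 0.1, 0.6]
width: 18.2
```

{"method": "jog_arm", "body": {"steps": [{"dp": [0.25, -0.5, 0], "claw": 0, "turn": [0, 0, 0]}, {"dp": [0.4, -1, 0], "claw": 0, "turn": [0, 0, 0]}]}}

```text
t: 1.23
ee_pos: [481.3, 174.2, 222.0]
orientation: [-1.143, -1.314, 1.308]
ft_force: [1.1, 0.4, -0.7]
width: 4.7
```

{"method": "jog_arm", "body": {"steps": [{"dp": [0.25, -0.5, 0], "claw": 0, "turn": [0, 0, 0]}, {"dp": [0.4, -1, 0], "claw": 0, "turn": [0, 0, 0]}]}}

```text
t: 1.4
ee_pos: [512.7, 97.2, 222.2]
orientation: [-1.144, -1.315, 1.308]
ft_force: [0.9, 0.3, 0.6]
width: 0.7
```

{"method": "jog_arm", "body": {"steps": [{"dp": [0.2, -0.5, 0], "claw": 0, "turn": [0, 0, 0]}, {"dp": [0.34, -1, 0], "claw": 0, "turn": [0, 0, 0]}, {"dp": [0.34, -1, 0], "claw": 0, "turn": [0, 0, 0]}]}}

```text
t: 1.65
ee_pos: [541.5, 11.7, 222.2]
orientation: [-1.148, -1.312, 1.305]
ft_force: [0.3, -0.3, 0.6]
width: 0.5
```

{"method": "jog_arm", "body": {"steps": [{"dp": [0, -0.15, -0.4], "claw": 0, "turn": [0, 0, 0]}, {"dp": [0, -0.15, -0.8], "claw": 0, "turn": [0, 0, 0]}, {"dp": [0, -0.15, -1], "claw": 0, "turn": [0, 0, 0]}, {"dp": [0, -0.15, -1], "claw": 0, "turn": [0, 0, 0]}]}}

```text
t: 1.98
ee_pos: [538.5, -0.2, 138.6]
orientation: [-1.143, -1.306, 1.308]
ft_force: [-0.3, 0.7, 0.2]
width: 0.1
```

```bash
python3 - <<'E'
from h import *
o=ctrl.get_obs(); print(o['t'],loc(o['ee_pos']),o['ft_force'],o['orientation'])
d=grab('wrist'); save(d,'w1.png');d=grab('scene'); save(d,'s1.png')
from scipy.spatial.transform import Rotation as Rr
M=Rr.from_rotvec(o['orientation']).as_matrix(); print(M.round(3), 'yaw',np.degrees(np.arctan2(M[1,0],M[0,0])))
E
```

```text
1.9833 [-139.52603311   -5.00936666  138.58237726] [-0.27710505  0.67743337  0.20288723] [-1.14258614 -1.30645822  1.30768508]
[[-0.133 -0.001 -0.991]
 [ 0.991 -0.    -0.133]
 [-0.    -1.     0.001]] yaw 97.67031420186414
```

View pics/w1.png

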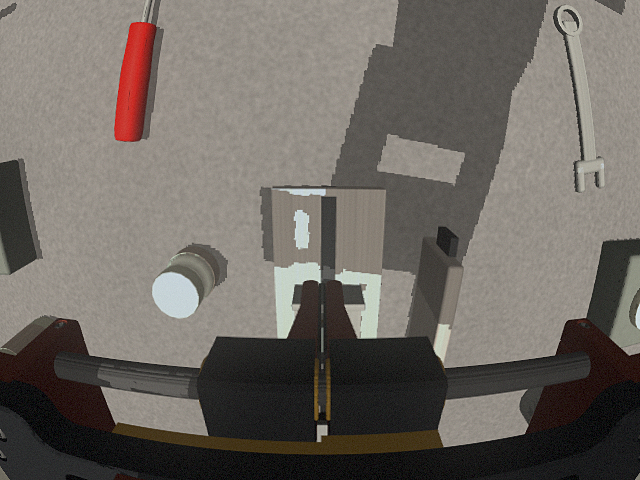

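View pics/s1.png

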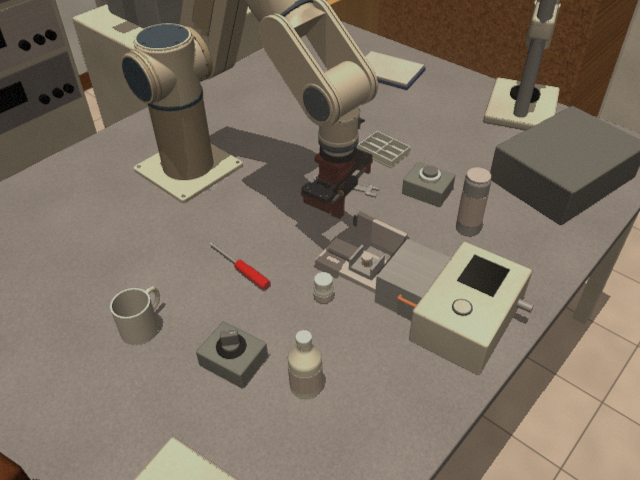

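The wrist view shows the closed tips at about (325,285), centred over the slot and behind the carrier's rear plate. The jar at (185,285) and the door at (440,280) are clear, so I'll descend.

{"method": "jog_arm", "body": {"steps": [{"dp": [0, 0.06, -0.4], "claw": 0, "turn": [0, 0, 0]}, {"dp": [0, 0.06, -0.8], "claw": 0, "turn": [0, 0, 0]}, {"dp": [0, 0.06, -0.9], "claw": 0, "turn": [0, 0, 0]}, {"dp": [0, 0.06, -0.9], "claw": 0, "turn": [0, 0, 0]}]}}

```text
t: 2.42
ee_pos: [540.4, 5.4, 69.4]
orientation: [-1.144, -1.31, 1.308]
ft_force: [0.1, 0.2, 0.4]
width: 0.1
```

{"method": "jog_arm", "body": {"steps": [{"dp": [0, 0, -0.3], "claw": 0, "turn": [0, 0, 0]}, {"dp": [0, 0, -0.52], "claw": 0, "turn": [0, 0, 0]}, {"dp": [0, 0, -0.52], "claw": 0, "turn": [0, 0, 0]}]}}

```text
t: 2.67
ee_pos: [540.2, 5.6, 27.5]
orientation: [-1.143, -1.309, 1.308]
ft_force: [0.2, 0.4, -0.3]
width: 0.0
```

```bash
python3 - <<'E'
from h import *
o=ctrl.get_obs(); print(o['t'],loc(o['ee_pos']),o['ft_force'])
E
```

```text
2.6667 [-137.17595441    0.46697195   27.53112382] [ 0.18321061  0.35747349 -0.34063567]
```

{"method": "jog_arm", "body": {"steps": [{"dp": [0.1, 0.013, -0.03], "claw": 0, "turn": [0, 0, 0]}, {"dp": [0.2, 0.025, -0.03], "claw": 0, "turn": [0, 0, 0]}, {"dp": [0.28, 0.036, -0.03], "claw": 0, "turn": [0, 0, 0]}, {"dp": [0.34, 0.044, -0.03], "claw": 0, "turn": [0, 0, 0]}, {"dp": [0.4, 0.051, -0.03], "claw": 0, "turn": [0, 0, 0]}, {"dp": [0.45, 0.057, -0.03], "claw": 0, "turn": [0, 0, 0]}, {"dp": [0.5, 0.064, -0.03], "claw": 0, "turn": [0, 0, 0]}, {"dp": [0.55, 0.07, -0.03], "claw": 0, "turn": [0, 0, 0]}, {"dp": [0.6, 0.077, -0.03], "claw": 0, "turn": [0, 0, 0]}]}}

```text
t: 3.42
ee_pos: [588.0, 11.7, 25.0]
orientation: [-1.142, -1.308, 1.309]
ft_force: [-2.4, -0.6, 3.1]
width: 0.4
```

```bash
python3 - <<'E'
from h import *
o=ctrl.get_obs(); print(o['t'],loc(o['ee_pos']),o['ft_force'])
d=grab('top'); save(d,'t2.png'); L=loc(cloud(d)); z=L[...,2]
m=(z>42)&(z<60)&(abs(L[...,1])<30)&(L[...,0]<-2)&(L[...,0]>-140); print(np.percentile(L[m],[2,50,98],axis=0).round(1))
cv2.imwrite('pics/t2c.png',cv2.resize(d['img'][120:270,220:400,::-1],None,fx=3.3,fy=3.3))
E
```

```text
3.4167 [-88.97274723   0.50577018  25.01794148] [-2.40397758 -0.62955645  3.11655862]Traceback (most recent call last):
  File "<stdin>", line 4, in <module>
    return _quantile_unchecked(
        a, q, axis, out, overwrite_input, method, keepdims, weights)
    return _ureduce(a,
                    func=_quantile_ureduce_func,
    ...<5 lines>...
                    overwrite_input=overwrite_input,
                    method=method)
    r = func(a, **kwargs)
    result = _quantile(arr,
                       quantiles=q,
    ...<2 lines>...
                       out=out,
                       weights=wgt)
    slices_having_nans = np.isnan(arr[-1, ...])
                                  ~~~^^^^^^^^^
IndexError: index -1 is out of bounds for axis 0 with size 0
```

{"method": "jog_arm", "body": {"steps": [{"dp": [0.06, 0.008, 0], "claw": 0, "turn": [0, 0, 0]}, {"dp": [0.12, 0.015, 0], "claw": 0, "turn": [0, 0, 0]}, {"dp": [0.18, 0.023, 0], "claw": 0, "turn": [0, 0, 0]}, {"dp": [0.24, 0.031, 0], "claw": 0, "turn": [0, 0, 0]}, {"dp": [0.3, 0.038, 0], "claw": 0, "turn": [0, 0, 0]}, {"dp": [0.36, 0.046, 0], "claw": 0, "turn": [0, 0, 0]}, {"dp": [0.42, 0.054, 0], "claw": 0, "turn": [0, 0, 0]}, {"dp": [0.48, 0.061, 0], "claw": 0, "turn": [0, 0, 0]}, {"dp": [0.54, 0.069, 0], "claw": 0, "turn": [0, 0, 0]}, {"dp": [0.6, 0.077, 0], "claw": 0, "turn": [0, 0, 0]}, {"dp": [0.66, 0.084, 0], "claw": 0, "turn": [0, 0, 0]}, {"dp": [0.7, 0.09, 0], "claw": 0, "turn": [0, 0, 0]}]}}

```text
t: 4.47
ee_pos: [645.9, 19.0, 25.2]
orientation: [-1.144, -1.31, 1.308]
ft_force: [-1.6, -1.1, -0.8]
width: 0.4
```

```bash
python3 - <<'E'
from h import *
o=ctrl.get_obs(); print(o['t'],loc(o['ee_pos']),o['ft_force'])
d=grab('scene'); save(d,'s2.png'); cv2.imwrite('pics/s2c.png',cv2.resize(d['img'][150:330,300:500,::-1],None,fx=3.2,fy=3.2))
d=grab('wrist'); save(d,'w2.png')
E
```

```text
4.4667 [-30.57265048   0.4322503   25.19037301] [-1.6371636  -1.13338299 -0.78789987]
```

View pics/s2c.png

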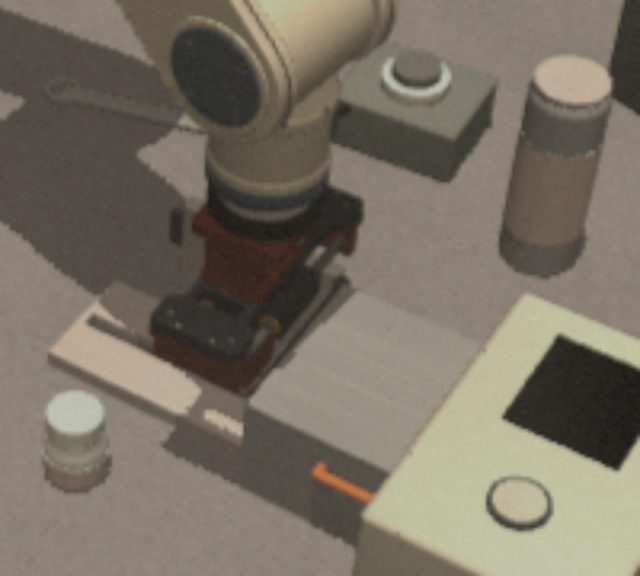

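View pics/w2.png

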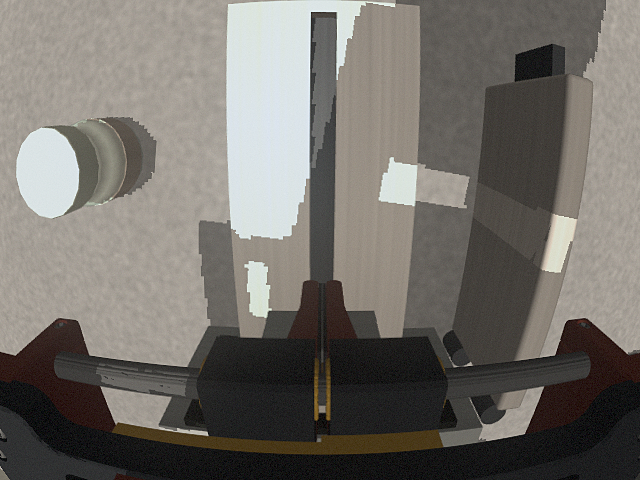

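Pushing works at about 2 N. The tips stay centred on the slot and the door hasn't moved. I'll take the last stretch slowly.

{"method": "jog_arm", "body": {"steps": [{"dp": [0.03, 0.004, 0], "claw": 0, "turn": [0, 0, 0]}, {"dp": [0.06, 0.008, 0], "claw": 0, "turn": [0, 0, 0]}, {"dp": [0.09, 0.012, 0], "claw": 0, "turn": [0, 0, 0]}, {"dp": [0.12, 0.015, 0], "claw": 0, "turn": [0, 0, 0]}, {"dp": [0.15, 0.019, 0], "claw": 0, "turn": [0, 0, 0]}, {"dp": [0.18, 0.023, 0], "claw": 0, "turn": [0, 0, 0]}, {"dp": [0.21, 0.027, 0], "claw": 0, "turn": [0, 0, 0]}]}}

```text
t: 5.15
ee_pos: [663.2, 21.3, 25.3]
orientation: [-1.145, -1.311, 1.308]
ft_force: [-1.9, -0.2, 0.8]
width: 0.4
```

{"method": "jog_arm", "body": {"steps": [{"dp": [0.025, 0.003, 0], "claw": 0, "turn": [0, 0, 0]}, {"dp": [0.04, 0.005, 0], "claw": 0, "turn": [0, 0, 0]}, {"dp": [0.055, 0.007, 0], "claw": 0, "turn": [0, 0, 0]}]}}

```text
t: 5.4
ee_pos: [666.2, 21.7, 25.2]
orientation: [-1.142, -1.308, 1.309]
ft_force: [-9.7, -1.9, 8.3]
width: 0.1
```

{"method": "jog_arm", "body": {"steps": [{"dp": [0.025, 0.003, 0], "claw": 0, "turn": [0, 0, 0]}, {"dp": [0.035, 0.004, 0], "claw": 0, "turn": [0, 0, 0]}]}}

```text
t: 5.57
ee_pos: [665.9, 21.8, 25.0]
orientation: [-1.137, -1.303, 1.312]
ft_force: [-15.3, -1.6, 11.2]
width: 0.5
```

The carrier has met a rigid stop at tip face x ≈ 0, with the force rising and no more motion. I'll back off.

{"method": "jog_arm", "body": {"steps": [{"dp": [-0.1, -0.013, 0], "claw": 0, "turn": [0, 0, 0]}, {"dp": [-0.4, -0.051, 0], "claw": 0, "turn": [0, 0, 0]}, {"dp": [-0.7, -0.09, 0], "claw": 0, "turn": [0, 0, 0]}, {"dp": [-0.95, -0.12, 0], "claw": 0, "turn": [0, 0, 0]}, {"dp": [-0.95, -0.12, 0.4], "claw": 0, "turn": [0, 0, 0]}, {"dp": [-0.95, -0.12, 0.8], "claw": 0, "turn": [0, 0, 0]}, {"dp": [-0.95, -0.12, 1], "claw": 0, "turn": [0, 0, 0]}]}}

```text
t: 6.15
ee_pos: [591.5, 12.1, 108.2]
orientation: [-1.141, -1.306, 1.31]
ft_force: [0.8, -0.1, -0.3]
width: 0.4
```

{"method": "jog_arm", "body": {"steps": [{"dp": [-0.2, 0.4, 0.3], "claw": 0, "turn": [0, 0, 0]}, {"dp": [-0.2, 0.8, 0.3], "claw": 0, "turn": [0, 0, 0]}, {"dp": [-0.2, 1, 0.3], "claw": 0, "turn": [0, 0, 0]}, {"dp": [-0.2, 1, 0.3], "claw": 0, "turn": [0, 0, 0]}]}}

```text
t: 6.48
ee_pos: [576.3, 95.0, 133.4]
orientation: [-1.141, -1.311, 1.31]
ft_force: [-0.3, -0.5, 0.5]
width: 0.4
```

{"method": "jog_arm", "body": {"steps": [{"dp": [0, 0.4, 0], "claw": 0, "turn": [0, 0, 0]}, {"dp": [0, 0.8, 0], "claw": 0, "turn": [0, 0, 0]}, {"dp": [0, 0.8, 0], "claw": 0, "turn": [0, 0, 0]}]}}

```text
t: 6.73
ee_pos: [577.1, 162.4, 133.7]
orientation: [-1.141, -1.315, 1.309]
ft_force: [-0.5, -0.0, -0.1]
width: 0.5
```

```bash
python3 - <<'E'
from h import *
o=ctrl.get_obs(); print(o['t'],loc(o['ee_pos']),o['ft_force'])
d=grab('scene'); save(d,'s3.png'); cv2.imwrite('pics/s3c.png',cv2.resize(d['img'][150:330,300:500,::-1],None,fx=3.2,fy=3.2))
d=grab('top'); save(d,'t3.png'); cv2.imwrite('pics/t3c.png',cv2.resize(d['img'][120:270,140:380,::-1],None,fx=3.3,fy=3.3))
E
```

```text
6.7333 [-80.67874256 151.39751191 133.65719845] [-0.45396239 -0.02900926 -0.13765735]
```

View pics/s3c.png

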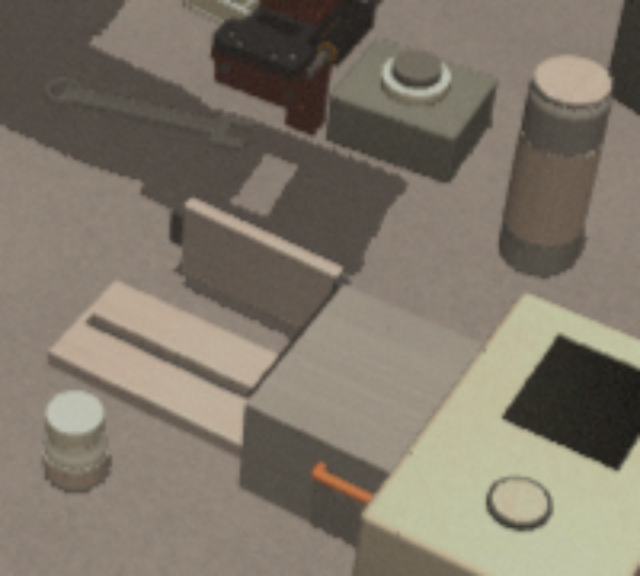

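View pics/t3c.png

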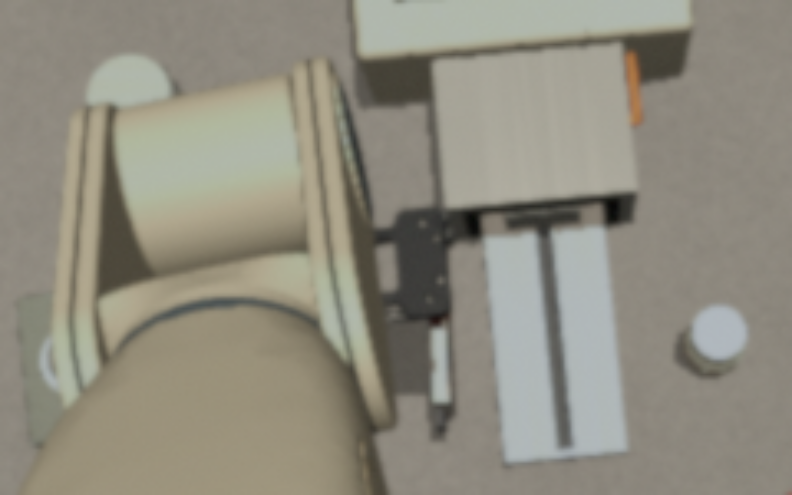

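The carrier is seated: its rear plate is just inside the mouth at (543,217) in the top crop, and the track is empty. Next I'll move down beside the door's outer face.

{"method": "jog_arm", "body": {"steps": [{"dp": [-0.2, -0.1, -0.4], "claw": 0, "turn": [0, 0, 0]}, {"dp": [-0.2, -0.2, -0.8], "claw": 0, "turn": [0, 0, 0]}, {"dp": [-0.2, -0.2, -1], "claw": 0, "turn": [0, 0, 0]}, {"dp": [-0.2, -0.2, -1], "claw": 0, "turn": [0, 0, 0]}]}}

```text
t: 7.17
ee_pos: [557.6, 140.6, 49.7]
orientation: [-1.138, -1.306, 1.314]
ft_force: [-0.8, -0.9, -0.3]
width: 0.3
```

```bash
cat > door.py <<'E'
from h import *
H=np.array([-4,72.])
def tcp(th,r=95,gap=0):
    s,c=np.sin(th),np.cos(th)
    return H+r*np.array([-s,-c])+(12+gap+13.5*abs(s)+10*abs(c))*np.array([-c,s])
E
python3 - <<'E'
from door import *
o=ctrl.get_obs(); p=o['ee_pos']; print(o['t'],p,loc(p),o['ft_force'])
for deg in [92,85,75,65,55,45,35,25,15,8,0]:
    w=wor(tcp(np.radians(deg))); print(deg,tcp(np.radians(deg)).round(1),w.round(1),((w-p[:2])/80).round(3))
E
```

```text
7.1667 [557.62514188 140.63576464  49.6629361 ] [-102.72513928  132.23965591   49.6629361 ] [-0.82988983 -0.89871783 -0.26656156]
92 [-98.  101.1] [566.2 110.4] [ 0.107 -0.378]
85 [-100.9   89.9] [564.8  98.9] [ 0.089 -0.522]
75 [-102.9   74.1] [564.8  82.9] [ 0.09  -0.721]
65 [-102.1   57.6] [567.7  66.7] [ 0.126 -0.924]
55 [-98.3  41.1] [573.5  50.8] [ 0.199 -1.123]
45 [-91.4  25.1] [582.4  35.8] [ 0.31  -1.311]
35 [-81.4  10.2] [594.3  22.3] [ 0.458 -1.479]
25 [-68.4  -2.8] [608.8  11.1] [ 0.64 -1.62]
15 [-52.9 -13.3] [625.5   2.6] [ 0.849 -1.725]
8 [-40.8 -18.8] [638.2  -1.3] [ 1.008 -1.774]
0 [-26. -23.] [653.4  -3.6] [ 1.198 -1.803]
```

{"method": "jog_arm", "body": {"steps": [{"dp": [0.05, -0.15, 0], "claw": 0, "turn": [0, 0, 0]}, {"dp": [0.1, -0.3, 0], "claw": 0, "turn": [0, 0, 0]}, {"dp": [0.107, -0.38, 0], "claw": 0, "turn": [0, 0, 0]}, {"dp": [0.1, -0.45, 0], "claw": 0, "turn": [0, 0, 0]}, {"dp": [0.09, -0.52, 0], "claw": 0, "turn": [0, 0, 0]}, {"dp": [0.09, -0.58, 0], "claw": 0, "turn": [0, 0, 0]}, {"dp": [0.09, -0.65, 0], "claw": 0, "turn": [0, 0, 0]}, {"dp": [0.09, -0.72, 0], "claw": 0, "turn": [0, 0, 0]}, {"dp": [0.1, -0.79, 0], "claw": 0, "turn": [0, 0, 0]}, {"dp": [0.11, -0.86, 0], "claw": 0, "turn": [0, 0, 0]}, {"dp": [0.126, -0.925, 0], "claw": 0, "turn": [0, 0, 0]}, {"dp": [0.126, -0.925, 0], "claw": 0, "turn": [0, 0, 0]}]}}

```text
t: 8.17
ee_pos: [567.9, 65.7, 49.6]
orientation: [-1.138, -1.305, 1.314]
ft_force: [0.3, -0.5, 1.1]
width: 0.0
```

```bash
python3 - <<'E'
from door import *
o=ctrl.get_obs(); p=o['ee_pos']; print(o['t'],p,loc(p),o['ft_force'])
for deg in [65,60,55,50,45,40,35,30,25,20,15,8,0]:
    w=wor(tcp(np.radians(deg))); print(deg,((w-p[:2])/80).round(3))
d=grab('wrist'); save(d,'w4.png')
E
```

```text
8.1667 [567.86438818  65.6859547   49.60282021] [-102.07915381   56.59642173   49.60282021] [ 0.30729572 -0.4714923   1.10224269]
65 [-0.002  0.013]
60 [ 0.03  -0.088]
55 [ 0.071 -0.186]
50 [ 0.122 -0.282]
45 [ 0.182 -0.374]
40 [ 0.252 -0.461]
35 [ 0.33  -0.542]
30 [ 0.417 -0.617]
25 [ 0.512 -0.683]
20 [ 0.613 -0.74 ]
15 [ 0.721 -0.788]
8 [ 0.88  -0.837]
0 [ 1.07  -0.866]
```

View pics/w4.png

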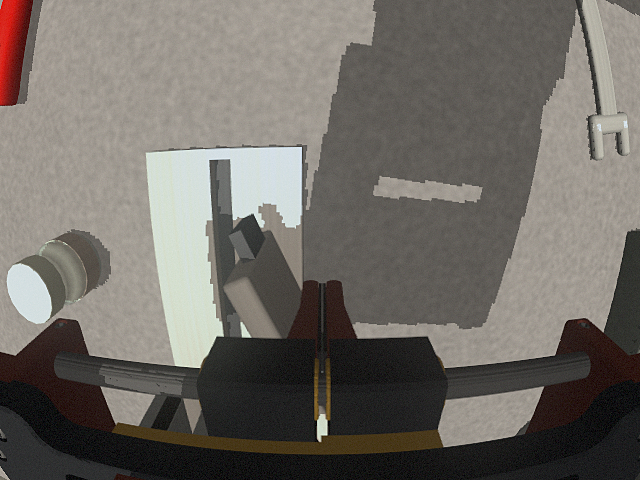

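The door is turning: its free edge is now at (250,250), over the slot. I'll continue along the arc.

{"method": "jog_arm", "body": {"steps": [{"dp": [0.015, -0.045, 0], "claw": 0, "turn": [0, 0, 0]}, {"dp": [0.03, -0.09, 0], "claw": 0, "turn": [0, 0, 0]}, {"dp": [0.05, -0.14, 0], "claw": 0, "turn": [0, 0, 0]}, {"dp": [0.071, -0.186, 0], "claw": 0, "turn": [0, 0, 0]}, {"dp": [0.122, -0.282, 0], "claw": 0, "turn": [0, 0, 0]}, {"dp": [0.182, -0.374, 0], "claw": 0, "turn": [0, 0, 0]}, {"dp": [0.252, -0.461, 0], "claw": 0, "turn": [0, 0, 0]}, {"dp": [0.33, -0.542, 0], "claw": 0, "turn": [0, 0, 0]}, {"dp": [0.417, -0.617, 0], "claw": 0, "turn": [0, 0, 0]}, {"dp": [0.512, -0.683, 0], "claw": 0, "turn": [0, 0, 0]}, {"dp": [0.56, -0.71, 0], "claw": 0, "turn": [0, 0, 0]}, {"dp": [0.613, -0.74, 0], "claw": 0, "turn": [0, 0, 0]}]}}

```text
t: 9.22
ee_pos: [617.4, 6.4, 49.5]
orientation: [-1.138, -1.305, 1.314]
ft_force: [-0.2, -0.6, 0.0]
width: 0.6
```

```bash
python3 - <<'E'
from door import *
o=ctrl.get_obs(); p=o['ee_pos']; print(o['t'],p,loc(p),o['ft_force'])
for deg in [20,17,15,12,10,8,6,4,2,0,-2]:
    w=wor(tcp(np.radians(deg))); print(deg,((w-p[:2])/80).round(3))
E
```

```text
9.2167 [617.36732443   6.35550497  49.47070911] [-60.50489845  -8.53593777  49.47070911] [-0.1871565  -0.63622994  0.04751667]
20 [-0.006  0.001]
17 [ 0.058 -0.029]
15 [ 0.102 -0.046]
12 [ 0.169 -0.07 ]
10 [ 0.215 -0.084]
8 [ 0.261 -0.096]
6 [ 0.308 -0.106]
4 [ 0.355 -0.114]
2 [ 0.403 -0.12 ]
0 [ 0.451 -0.125]
-2 [ 0.487 -0.129]
```

{"method": "jog_arm", "body": {"steps": [{"dp": [0.058, -0.029, 0], "claw": 0, "turn": [0, 0, 0]}, {"dp": [0.102, -0.046, 0], "claw": 0, "turn": [0, 0, 0]}, {"dp": [0.15, -0.063, 0], "claw": 0, "turn": [0, 0, 0]}, {"dp": [0.19, -0.077, 0], "claw": 0, "turn": [0, 0, 0]}, {"dp": [0.23, -0.088, 0], "claw": 0, "turn": [0, 0, 0]}, {"dp": [0.27, -0.098, 0], "claw": 0, "turn": [0, 0, 0]}, {"dp": [0.31, -0.106, 0], "claw": 0, "turn": [0, 0, 0]}, {"dp": [0.34, -0.112, 0], "claw": 0, "turn": [0, 0, 0]}, {"dp": [0.37, -0.116, 0], "claw": 0, "turn": [0, 0, 0]}, {"dp": [0.4, -0.12, 0], "claw": 0, "turn": [0, 0, 0]}, {"dp": [0.42, -0.122, 0], "claw": 0, "turn": [0, 0, 0]}]}}

```text
t: 10.13
ee_pos: [651.3, -3.4, 49.5]
orientation: [-1.138, -1.305, 1.314]
ft_force: [-0.7, -0.4, -0.4]
width: 0.7
```

{"method": "jog_arm", "body": {"steps": [{"dp": [0.02, 0.003, 0], "claw": 0, "turn": [0, 0, 0]}, {"dp": [0.04, 0.005, 0], "claw": 0, "turn": [0, 0, 0]}, {"dp": [0.05, 0.006, 0], "claw": 0, "turn": [0, 0, 0]}]}}

```text
t: 10.38
ee_pos: [653.1, -3.3, 49.3]
orientation: [-1.135, -1.301, 1.316]
ft_force: [-10.0, -2.0, 8.3]
width: 0.4
```

{"method": "jog_arm", "body": {"steps": [{"dp": [0.025, 0.003, 0], "claw": 0, "turn": [0, 0, 0]}, {"dp": [0.03, 0.004, 0], "claw": 0, "turn": [0, 0, 0]}]}}

```text
t: 10.55
ee_pos: [652.9, -3.3, 49.1]
orientation: [-1.13, -1.297, 1.319]
ft_force: [-10.9, -2.8, 8.5]
width: 0.6
```

{"method": "jog_arm", "body": {"steps": [{"dp": [-0.1, -0.013, 0], "claw": 0, "turn": [0, 0, 0]}, {"dp": [-0.4, -0.051, 0], "claw": 0, "turn": [0, 0, 0]}, {"dp": [-0.8, -0.1, 0], "claw": 0, "turn": [0, 0, 0]}, {"dp": [-1, -0.12, 0.4], "claw": 0, "turn": [0, 0, 0]}, {"dp": [-1, -0.12, 0.8], "claw": 0, "turn": [0, 0, 0]}, {"dp": [-1, 0.3, 1], "claw": 0, "turn": [0, 0, 0]}, {"dp": [-1, 0.7, 1], "claw": 0, "turn": [0, 0, 0]}, {"dp": [-1, 1, 1], "claw": 0, "turn": [0, 0, 0]}]}}

```text
t: 11.22
ee_pos: [574.0, 78.2, 131.1]
orientation: [-1.134, -1.3, 1.316]
ft_force: [0.0, 0.1, -1.3]
width: 0.7
```

{"method": "jog_arm", "body": {"steps": [{"dp": [0, 0.4, 0.3], "claw": 0, "turn": [0, 0, 0]}, {"dp": [0, 0.8, 0.3], "claw": 0, "turn": [0, 0, 0]}, {"dp": [0, 1, 0.3], "claw": 0, "turn": [0, 0, 0]}, {"dp": [0, 1, 0.3], "claw": 0, "turn": [0, 0, 0]}]}}

```text
t: 11.55
ee_pos: [574.3, 161.5, 155.8]
orientation: [-1.133, -1.304, 1.316]
ft_force: [0.6, -0.6, -0.3]
width: 0.4
```

```bash
python3 - <<'E'
from door import *
o=ctrl.get_obs(); p=o['ee_pos']; print(o['t'],p,loc(p),o['ft_force'])
d=grab('scene'); save(d,'s5.png'); cv2.imwrite('pics/s5c.png',cv2.resize(d['img'][150:330,300:500,::-1],None,fx=3.2,fy=3.2))
def show(d):
    L=loc(cloud(d)); z=L[...,2]
    m=(z>78)&(z<92)&(L[...,0]<-5)&(L[...,0]>-60)&(L[...,1]<60)&(L[...,1]>-75); P=L[m]; print(len(P),np.percentile(P,[2,50,98],axis=0).round(1))
    if len(P)>20: print(np.polyfit(P[:,1],P[:,0],1))
show(d)
d=grab('top'); save(d,'t5.png'); cv2.imwrite('pics/t5c.png',cv2.resize(d['img'][120:270,140:380,::-1],None,fx=3.3,fy=3.3)); show(d)
E
```

```text
11.55 [574.2538298  161.47653169 155.84362463] [-83.58635168 150.80191983 155.84362463] [ 0.57849674 -0.56951684 -0.26658111]
157 [[-13.4 -60.9  79.4]
 [ -8.9  -6.9  84.1]
 [ -5.2  58.1  87.6]]
[-1.37109566e-03 -9.17309834e+00]
237 [[-14.9 -59.1  78.4]
 [-10.7  -0.2  84.1]
 [ -5.2  57.6  88.6]]
[ 4.88547357e-03 -1.02248163e+01]
```

View pics/s5c.png

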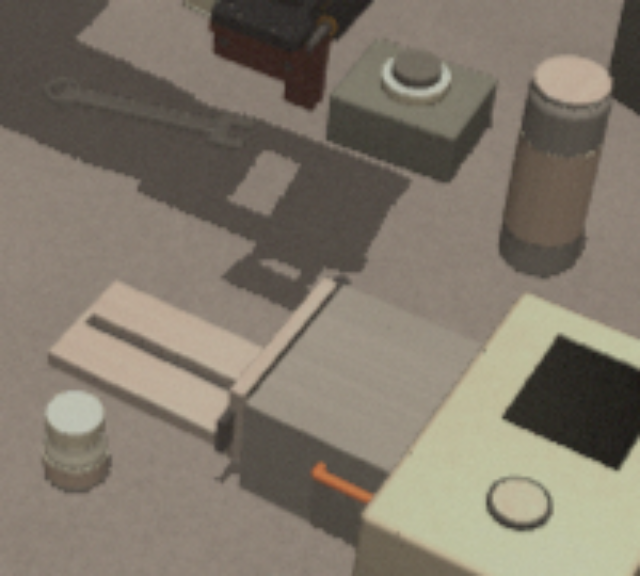

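View pics/t5c.png

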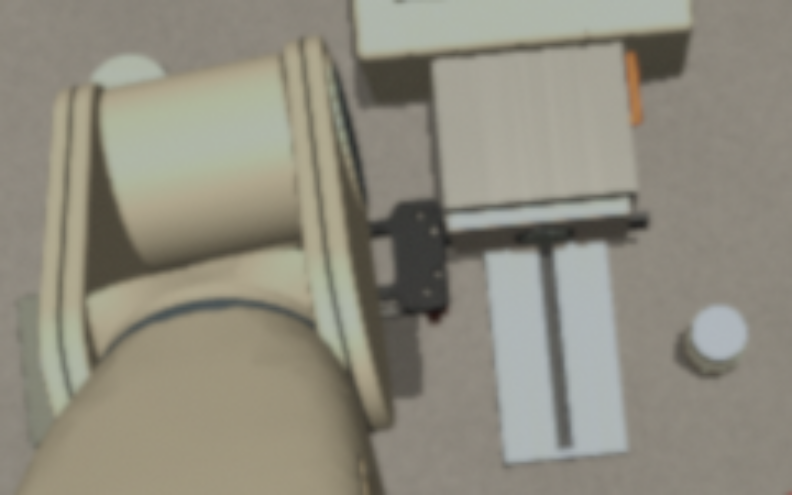

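The door is shut: panel slope is about 0 in both views, and its middle is at x ≈ −10. Now to the button.

{"method": "jog_arm", "body": {"steps": [{"dp": [-0.1, 0.4, 0], "claw": 0, "turn": [0, 0, 0]}, {"dp": [-0.1, 0.8, 0], "claw": 0, "turn": [0, 0, 0]}, {"dp": [-0.1, 1, 0], "claw": 0, "turn": [0, 0, 0]}, {"dp": [-0.1, 1, 0], "claw": 0, "turn": [0, 0, 0]}]}}

```text
t: 11.98
ee_pos: [565.9, 239.9, 154.9]
orientation: [-1.132, -1.303, 1.317]
ft_force: [0.3, -0.3, 0.1]
width: 0.5
```

{"method": "jog_arm", "body": {"steps": [{"dp": [-0.1, 0.4, 0], "claw": 0, "turn": [0, 0, 0]}, {"dp": [-0.1, 0.8, 0], "claw": 0, "turn": [0, 0, 0]}, {"dp": [-0.1, 1, 0], "claw": 0, "turn": [0, 0, 0]}, {"dp": [-0.1, 1, 0], "claw": 0, "turn": [0, 0, 0]}]}}

```text
t: 12.32
ee_pos: [558.3, 321.3, 154.8]
orientation: [-1.132, -1.305, 1.318]
ft_force: [-0.1, -0.8, 0.4]
width: 0.3
```

```bash
python3 - <<'E'
from door import *
S=np.load('scene0.npy'); P=S.reshape(-1,3); P=P[(abs(P[:,0]-559)<60)&(abs(P[:,1]-346)<60)]
B=P[(P[:,2]>66)&(P[:,2]<80)]; print('button scene',len(B),B.mean(0),cv2.minEnclosingCircle(B[:,:2].astype(np.float32)),np.percentile(B[:,2],[5,50,95]))
T=np.load('top0.npy').reshape(-1,3); T=T[np.hypot(T[:,0]-559,T[:,1]-346)<16]; print(np.median(T,axis=0)); q=P[np.hypot(P[:,0]-559,P[:,1]-346)<16]; print(np.median(q,axis=0))
o=ctrl.get_obs(); p=o['ee_pos']; print(o['t'],p)
d=grab('scene'); save(d,'s6.png')
E
```

```text
button scene 133 [560.15462181 343.98440255  70.85688578] ((558.6537475585938, 344.4065856933594), 22.51448631286621) [67.07500487 70.94672946 75.03603514]
[559.8849916  346.46379357  71.64648146]
[560.70645301 343.84921383  70.99243148]
12.3167 [558.31000708 321.3146239  154.79522568]
```

View pics/s6.png

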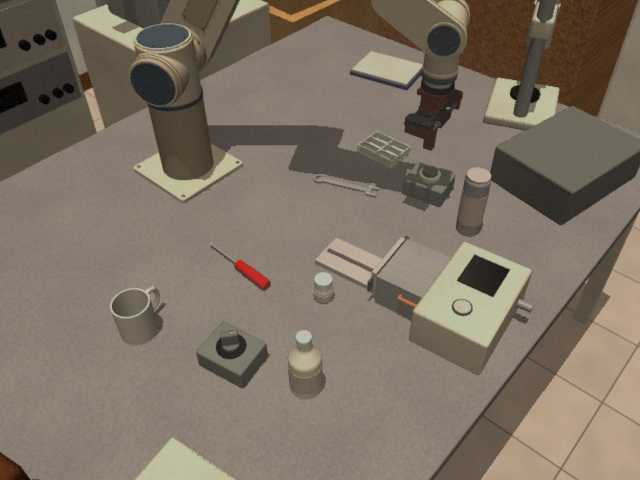

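{"method": "jog_arm", "body": {"steps": [{"dp": [0.01, 0.3, 0], "claw": 0, "turn": [0, 0, 0]}, {"dp": [0.01, 0.3, -0.4], "claw": 0, "turn": [0, 0, 0]}, {"dp": [0.01, 0.3, -0.8], "claw": 0, "turn": [0, 0, 0]}, {"dp": [0.01, 0.3, -0.9], "claw": 0, "turn": [0, 0, 0]}, {"dp": [0.01, 0.3, -0.9], "claw": 0, "turn": [0, 0, 0]}]}}

```text
t: 12.78
ee_pos: [557.2, 340.7, 79.7]
orientation: [-1.131, -1.297, 1.323]
ft_force: [-0.4, -0.5, 0.6]
width: 0.7
```

```bash
python3 - <<'E'
from h import *
o=ctrl.get_obs(); print(o['t'],o['ee_pos'],o['ft_force'])
d=grab('wrist'); save(d,'w7.png');d=grab('scene'); save(d,'s7.png'); cv2.imwrite('pics/s7c.png',cv2.resize(d['img'][80:260,340:540,::-1],None,fx=3.2,fy=3.2))
E
```

```text
12.7833 [557.23996871 340.71035176  79.73872752] [-0.41847261 -0.52992596  0.62051671]
```

View pics/w7.png

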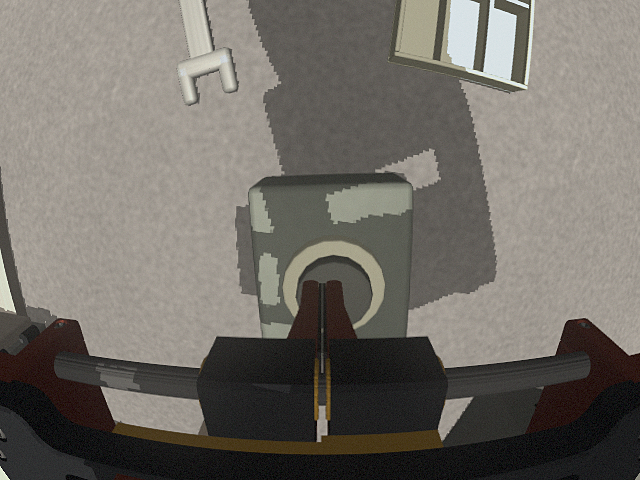

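View pics/s7c.png

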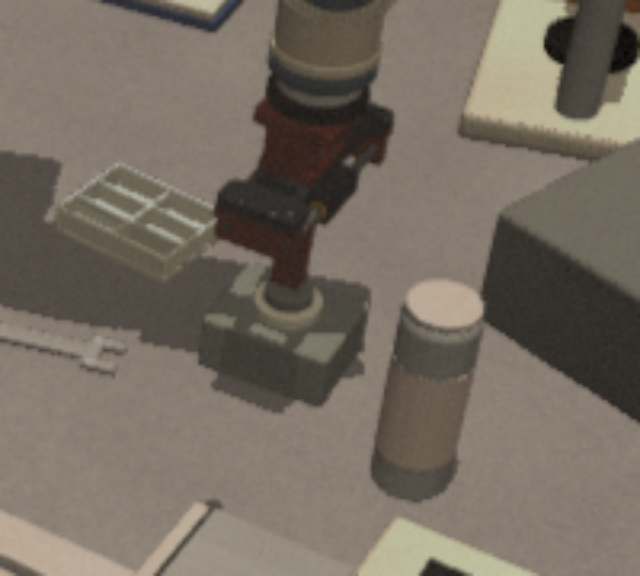

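Tips are at (322,285) over the button centred near (334,288), about 4 mm short in y. I'll correct that and creep down.

{"method": "jog_arm", "body": {"steps": [{"dp": [0.02, 0.055, 0], "claw": 0, "turn": [0, 0, 0]}, {"dp": [0.02, 0.055, 0], "claw": 0, "turn": [0, 0, 0]}, {"dp": [0.02, 0.055, -0.03], "claw": 0, "turn": [0, 0, 0]}, {"dp": [0.02, 0.055, -0.06], "claw": 0, "turn": [0, 0, 0]}, {"dp": [0.02, 0.055, -0.08], "claw": 0, "turn": [0, 0, 0]}, {"dp": [0.02, 0.055, -0.1], "claw": 0, "turn": [0, 0, 0]}]}}

```text
t: 13.38
ee_pos: [561.0, 347.0, 75.2]
orientation: [-1.133, -1.302, 1.319]
ft_force: [-0.4, -0.1, -0.5]
width: 0.4
```

{"method": "jog_arm", "body": {"steps": [{"dp": [0, 0, -0.02], "claw": 0, "turn": [0, 0, 0]}, {"dp": [0, 0, -0.04], "claw": 0, "turn": [0, 0, 0]}, {"dp": [0, 0, -0.04], "claw": 0, "turn": [0, 0, 0]}]}}

```text
t: 13.63
ee_pos: [560.9, 347.0, 71.7]
orientation: [-1.133, -1.302, 1.319]
ft_force: [-1.0, 0.6, 2.1]
width: 0.4
```

{"method": "jog_arm", "body": {"steps": [{"dp": [-0.01, -0.01, -0.02], "claw": 0, "turn": [0, 0, 0]}, {"dp": [-0.01, -0.01, -0.04], "claw": 0, "turn": [0, 0, 0]}, {"dp": [-0.01, -0.01, -0.06], "claw": 0, "turn": [0, 0, 0]}, {"dp": [-0.01, -0.01, -0.06], "claw": 0, "turn": [0, 0, 0]}]}}

```text
t: 13.97
ee_pos: [560.5, 346.5, 67.0]
orientation: [-1.133, -1.303, 1.318]
ft_force: [0.4, 1.5, 2.7]
width: 0.6
```

{"method": "jog_arm", "body": {"steps": [{"dp": [0, 0, -0.02], "claw": 0, "turn": [0, 0, 0]}, {"dp": [0, 0, -0.03], "claw": 0, "turn": [0, 0, 0]}, {"dp": [0, 0, -0.03], "claw": 0, "turn": [0, 0, 0]}]}}

```text
t: 14.22
ee_pos: [560.7, 346.6, 66.2]
orientation: [-1.133, -1.303, 1.318]
ft_force: [-3.3, -2.4, 13.4]
width: 0.1
```

The button is on its hard stop, at 13 N and about 6 mm of travel. Releasing straight up.

{"method": "jog_arm", "body": {"steps": [{"dp": [0, 0, 0.1], "claw": 0, "turn": [0, 0, 0]}, {"dp": [0, 0, 0.4], "claw": 0, "turn": [0, 0, 0]}, {"dp": [0, 0, 0.8], "claw": 0, "turn": [0, 0, 0]}, {"dp": [0, 0, 1], "claw": 0, "turn": [0, 0, 0]}]}}

```text
t: 14.55
ee_pos: [561.2, 346.8, 148.7]
orientation: [-1.133, -1.305, 1.317]
ft_force: [1.3, 0.0, 0.2]
width: 0.5
```

{"method": "jog_arm", "body": {"steps": [{"dp": [-0.3, 0.3, 0.4], "claw": 0, "turn": [0, 0, 0]}, {"dp": [-0.6, 0.6, 0.8], "claw": 0, "turn": [0, 0, 0]}, {"dp": [-1, 1, 1], "claw": 0, "turn": [0, 0, 0]}, {"dp": [-1, 1, 1], "claw": 0, "turn": [0, 0, 0]}]}}

```text
t: 14.88
ee_pos: [479.5, 429.5, 231.8]
orientation: [-1.132, -1.309, 1.315]
ft_force: [-0.0, 1.0, 1.0]
width: 0.4
```

{"method": "jog_arm", "body": {"steps": [{"dp": [-0.4, 0.4, 0], "claw": 0, "turn": [0, 0, 0]}, {"dp": [-0.7, 0.7, 0], "claw": 0, "turn": [0, 0, 0]}, {"dp": [-1, 1, 0], "claw": 0, "turn": [0, 0, 0]}, {"dp": [-1, 1, 0], "claw": 0, "turn": [0, 0, 0]}]}}

```text
t: 15.22
ee_pos: [395.1, 512.5, 231.0]
orientation: [-1.129, -1.31, 1.319]
ft_force: [-0.0, -0.8, -0.1]
width: 0.3
```

```bash
python3 - <<'E'
from h import *
o=ctrl.get_obs(); print(o['t'],o['ee_pos'],o['ft_force'])
d=grab('scene'); save(d,'s8.png')
def show(d):
    W=cloud(d);L=loc(W); z=L[...,2]
    m=(z>78)&(z<92)&(L[...,0]<-5)&(L[...,0]>-60)&(L[...,1]<60)&(L[...,1]>-75); P=L[m]; print(len(P),np.percentile(P,[2,50,98],axis=0).round(1)); print(np.polyfit(P[:,1],P[:,0],1))
    T=W.reshape(-1,3); T=T[np.hypot(T[:,0]-559,T[:,1]-346)<14]; print('button',np.median(T,axis=0))
show(d); d=grab('top'); save(d,'t8.png'); show(d)
# change vs initial
a=cv2.imread('pics/top0.png').astype(int);b=cv2.imread('pics/t8.png').astype(int)
E
```

```text
15.2167 [395.11289284 512.47343873 230.97653256] [-0.03838051 -0.8017772  -0.07035577]
156 [[-14.1 -62.2  79.1]
 [ -9.1  -4.4  84. ]
 [ -5.2  56.1  88.7]]
[-9.76595836e-04 -9.26724725e+00]
button [559.20807326 345.90610293  70.7678388 ]
230 [[-14.8 -59.9  78.9]
 [-10.1  -1.6  83.9]
 [ -5.1  56.9  87.9]]
[-1.19714803e-03 -1.02137353e+01]
button [559.25786899 345.8190587   71.17709659]
```

View pics/t8.png

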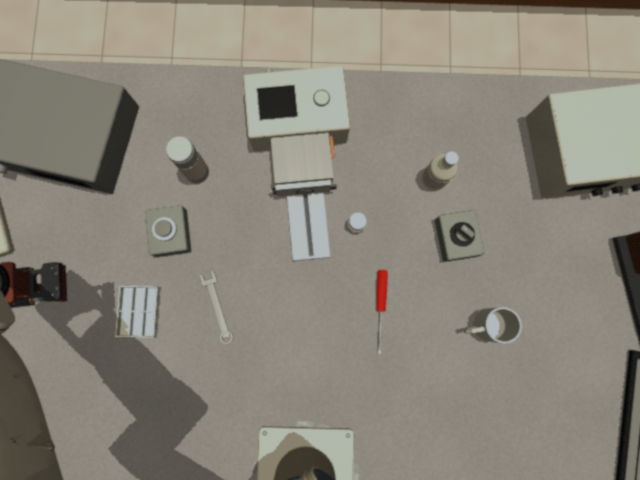

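View pics/s8.png

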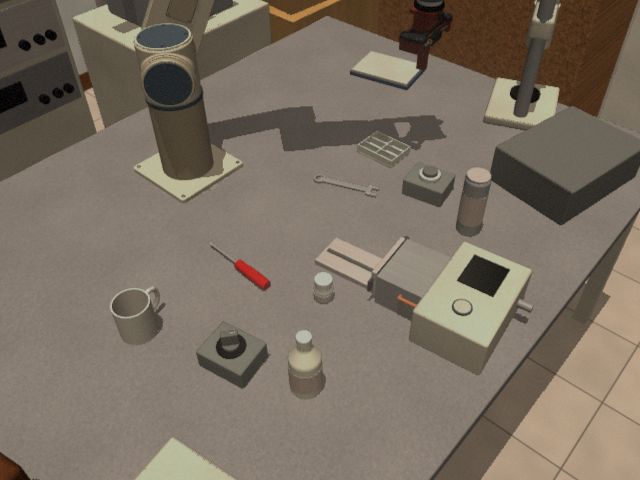

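The final pictures show the door shut at (305,187), the button up again at (164,229), and every bystander at its starting pixels. The arm is clear, so I'll hand in.

```bash
python3 -c "
from workcell import ctrl
print(ctrl.close_job())"
```

```text
the job is handed in; nothing more can be done
None
```

The plasma cleaner is loaded. With closed fingertips I pushed the carrier home, shut the door, and then pressed and released the pump button. I handed in at about 15 s of the 58 s allowed.

- **Carrier:** it met a rigid stop with the fingertip face at the chamber front (x ≈ 0 mm). Force rose to 15 N with no further motion. Once the fingers were clear, the picture showed it in the mouth and the track empty. It can't be seen now that the door is shut.
- **Door:** it met its hard stop at about 11 N, where the geometry predicted. Both cameras measured its top edge parallel to the chamber front to within 0.1°.
- **Button:** it went down about 6 mm to a hard stop at 13 N. After release its top was back at about 71 mm, the same as before.
- **Bystanders and dial:** none showed any visible move between the first and last pictures. I compared these by eye only.
- **Forces:** the highest wrist reading at the end of any move was about 19 N.

No check failed or disagreed by more than the roughly 2 mm camera calibration error. Two small things came up: upward forces of up to 11 N on the tool while it was against the stops, and a 4 mm fingertip offset over the button that I corrected before pressing.

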